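# Find the fuller of two flux flasks on the bench balance

### The job

Two identical opaque yellow flux flasks stand on the bench beside the equal-arm balance: find out on it which one is fuller (heavier). With the beam locked, stand them gently upright in the middle of opposite pans, swing the lock lever fully over to free the beam and let it settle, then swing the lever fully back to lock it before you lift anything off. Stand the fuller flask upright in the black-lined tray on top of the low grey drawer box behind the vice, in front of the tweezers, leave the emptier one on its pan for topping up and the beam locked, and do not shift the other things on the bench.

Things in the scene. Friction and masses are not known exactly. Their poses are not given: they have to be found in the camera images.
- balance: grey two-pan bench balance, fixed to the bench; base 212 mm long (its y) and 109 mm deep (x from -70 to +39 mm). Origin on the bench top under the centre; +y runs along the beam to the left pan, -x is the front with the lock lever. Pan centres are 85 mm either side of the centre, pan tops 95 mm above the bench when level.
- scale_top (a point): middle of the upper edge of the white scale plate (56 mm wide along the beam, 3 mm thick) that stands between the pans at x = +16 mm in the balance's frame, 152 mm above the bench, with a thin pointer before it.
- pan_left_top (a point): centre of the upper face of the left pan: flat round steel plate, 92 mm in diameter, 4 mm thick. The pan stays level while the beam tips and rises or sinks up to 12 mm.
- pan_right_top (a point): centre of the upper face of the right pan, like the left one.
- beam (a joint): tilt of the balance beam in rad: 0 level, positive = left pan down and right pan up, stops at -0.14 and +0.14. It swings only while the lock lever is over; once freed with both flasks on it goes to its stop on the heavier side within about 1 s.
- lever (a joint): beam-lock lever at the front of the balance, turning about an upright axis at (-50, 0) mm in the balance's frame: 0 = locked (handle to the left), 1.22 rad = beam free (handle to the right) (counter-clockwise from above). It stays where it is left and needs about 3 N at the handle.
- lever_grip (a point): point on the axis of the lever's upright handle, 66 mm above the bench: a black round grip 16 mm in diameter from 40 to 88 mm above the bench, 46 mm from the lever's axis. At joint value q it lies at (-50 - 46 cos(0.61 - q), 46 sin(0.61 - q)) mm in the balance's frame.
- flask_a_center (a point): centre, half-way up, of one yellow flask (a third one far off at the right end of the bench is not meant): 52 x 52 mm across, 89 mm tall, square with rounded corners (sides along its x and y) up to 64 mm, then a dark screw cap 36 mm across. z axis up. 0.08 to 0.27 kg.
- flask_b_center (a point): centre, half-way up, of the other yellow flask, which looks the same; one of the two is at least 60 g heavier and which one cannot be seen.
- tray_floor (a point): centre of the floor, 45 mm above the bench, of the shallow black-lined tray that forms the top of a low dark-grey drawer box (fixed behind the vice): outside 94 mm (its x) by 150 mm (its y), rim 3 mm thick and 10 mm above the floor. Tweezers lie along its +x rim, the side away from the robot; the flask's centre belongs near x = -12 mm, y = 0.
- tweezers: steel tweezers 124 x 15 x 10 mm lying in that tray along its +x rim; leave them there. Origin under the middle.
- vice_end (a point): the blue circuit-board vice, fixed, left of the balance: this point is the rear right corner of its end block on the bench top. The vice reaches from here 100 mm towards the robot (-x) and 265 mm to the left (+y), end block 44 mm high, jaws 82 mm.
- spray_can: tall spray can, 65 mm across, 190 mm tall, standing behind the balance. Origin under its centre. Leave alone. A white lamp hangs above it, its underside about 0.51 m over the bench (over x beyond 0.63 m, y from -0.25 to 0 m): keep the wrist out of it, so carry flasks low near the right pan and lift higher only nearer the robot.
- tape_roll: black tape roll lying flat, 70 mm across, 18 mm high. Origin under its centre. Leave alone.
- brass_tin: round tin with a brass-coloured lid, 59 mm across, 46 mm high. Origin under its centre. Leave alone.

How it is judged:
By the outcome, as a careful person would: the job done as asked, in the order asked, and still so for the second after the job is handed in, with the robot touching nothing.
It also fails if it takes over 72 s, if anything falls off the work surface, if the arm or the gripper's body presses on something with over 40 N, if the wrist force passes 120 N, or if a joint passes its speed limit or range.

### The arm

A 6-joint arm with a two-finger parallel gripper is mounted at the origin on a cart in front of the work surface, level with it; the furniture and walls round the work are solid. World frame = base frame: x ahead of the robot, y to its left, z up, the work surface at z = 0. Lengths are in mm, angles in rad, forces in N, time in s.
With the tool pointing down it reaches from about 325 to 875 mm from the base axis. Payload 4.4 kg.
Tool frame: the origin (TCP) lies on the centre line of the jaws, within the pads' length; the fingertips stand ahead of it and the grasp point (between the pads) lies 6 mm ahead of it (ctrl.tcp_to_tips is the z of the fingertips in the tool frame, in mm); z points along the fingers, y is the line along which they close (so a half turn about z gives the same grasp; the last joint's range is limited). The gripper opens to 85 mm and grips with 20 to 120 N. Pads are 22 mm wide; open, the fingers measure 114 mm over their backs; the gripper's body (76 mm by 85 mm) begins 54 mm behind the grasp point. The pads swing forward as they close: fully open they stand 13 mm farther back than shut.
Start: joints at [-0.15, 0.207, 1.542, -0, 1.393, -0.15], TCP at [575.002, -0.012, 256.282] pointing down, gripper open.
Joint ranges: [-2.73, 2.73], [-0.86, 2.22], [0.23, 2.46], [-1.11, 4.25], [0.08, 2.63], [-2.82, 2.82]. Speed limits (rad/s): [2.79, 2.79, 3.14, 3.14, 3.14, 3.14].

### API

Orientations are given as a 3x3 rotation matrix whose columns are the frame's x, y, z axes.
In Python, from plant import ctrl, sensors, optics gives the robot as it stands. Calls block until the motion is done:
- ctrl.move_ptp(position, orientation): joint-space move of the TCP to a pose.
- ctrl.move_l(position, rot=None, vel=150, threshold=None): straight line of the TCP; rot=None keeps the orientation; vel is the mean speed in mm/s. With threshold (N) it stops when the force on the tool has changed by that much, and returns True; else False.
- ctrl.set_joints(angles): joint-space move.
- ctrl.gripper_to(opening, force=None): finger opening in mm; force is the grip in N (None keeps the last); returns when the fingers have stopped.
- ctrl.hold(seconds).
- ctrl.solve_ik(position, orientation): joint angles nearest the present ones, or None.
- sensors.read_state(): the state.
- optics.grab_frame(name): name is "scene" or "side" or "wrist"; returns (picture, depth): 384x512x3 uint8, red, green, blue; 384x512 float32, mm along the optical axis (not along the pixel's ray), 0 where there is no reading.
- optics.camera_params(name): a dict with "mtx" (3x3 intrinsics, pixels), "R" (3x3) and "t" (3): a world point X has camera coordinates R X + t; the wrist camera has in their place "T_tool_cam" (4x4, takes a point from camera to tool coordinates, whose origin is the TCP and whose axes are the flange's). Camera axes: x right, y down, z forward; pixel columns grow to the right and rows downward; lengths in mm; the calibration is good to about 2 mm. The wrist camera is an equidistant fisheye: a pixel r from the principal point sees the ray r / f radians off the axis. A picture is of the moment at which its call begins: read the wrist's pose just before it. camera_params takes no time and is no camera call.
A pose or a line that the arm cannot do raises ctrl.MotionError and nothing moves.
- ctrl.finish_job(): hands the job in; it is judged then, once.
The state is a dict: "t": time; "q": joint angles; "qvel": joint speeds; "tau": joint torques, N m; "eef_pos": TCP position; "eef_rot": TCP orientation; "force": force on the tool from outside, world axes, zero at the start; "wrist_torque": the same for the moment, N m; "grip_width": finger opening in mm; "grasp_force": force on a finger pad.
Only numpy, scipy, OpenCV 4.12 (cv2) and the standard library are available. Lean on these libraries where they do the work, as an engineer would, in place of code of your own. Each camera call takes 0.05 s, during which the arm holds its last target. There are 200 camera calls.

## Working session

There is one attempt and no reset: what is moved stays moved. The work goes in short steps, each a Python script; the robot and the scene stay as the last script left them, time stands still between calls to the robot, and variables do not carry over. Pictures are saved under pics/ and viewed, at most 13 in all, crops included, and the job is handed in when it is done.

```bash
mkdir -p pics; ls; python3 - <<'E'
from plant import ctrl,sensors,optics
import cv2,numpy as np
for n in ("scene","side"):
    p,d=optics.grab_frame(n); np.savez(f"pics/{n}0.npz",p=p,d=d)
    cv2.imwrite(f"pics/{n}0.png",cv2.resize(p[:,:,::-1],(800,600),interpolation=cv2.INTER_CUBIC))
    c=optics.camera_params(n); print(n,c)
print(optics.camera_params("wrist"),ctrl.tcp_to_tips,sensors.read_state()["t"])
E
```

```text
pics
scene {'mtx': array([[443.54197377,   0.        , 259.05576238],
       [  0.        , 443.54197377, 187.84789352],
       [  0.        ,   0.        ,   1.        ]]), 'R': array([[ 0.54529116, -0.83821055, -0.00778554],
       [-0.45982883, -0.29134646, -0.8388532 ],
       [ 0.70086732,  0.46099925, -0.54430202]]), 't': array([-286.25653188,  376.15603253, 1063.09862018])}
side {'mtx': array([[434.69910465,   0.        , 262.21915676],
       [  0.        , 434.69910465, 194.53559178],
       [  0.        ,   0.        ,   1.        ]]), 'R': array([[-0.91256614, -0.40882197,  0.00936131],
       [-0.26639115,  0.5769542 , -0.77211372],
       [ 0.310256  , -0.70709861, -0.63541543]]), 't': array([ 528.01932287,  209.60757504, 1091.83735681])}
{'mtx': array([[297.31863964,   0.        , 258.23037728],
       [  0.        , 297.31863964, 197.0191021 ],
       [  0.        ,   0.        ,   1.        ]]), 'T_tool_cam': array([[ 1.55249501e-04, -9.63452479e-01, -2.67879256e-01,
         6.86918984e+01],
       [ 9.99999897e-01,  2.63522319e-04, -3.68232122e-04,
        -1.39486534e-02],
       [ 4.25366314e-04, -2.67879171e-01,  9.63452422e-01,
        -1.16962231e+02],
       [ 0.00000000e+00,  0.00000000e+00,  0.00000000e+00,
         1.00000000e+00]])} 25.0 0.1
```

View pics/scene0.png

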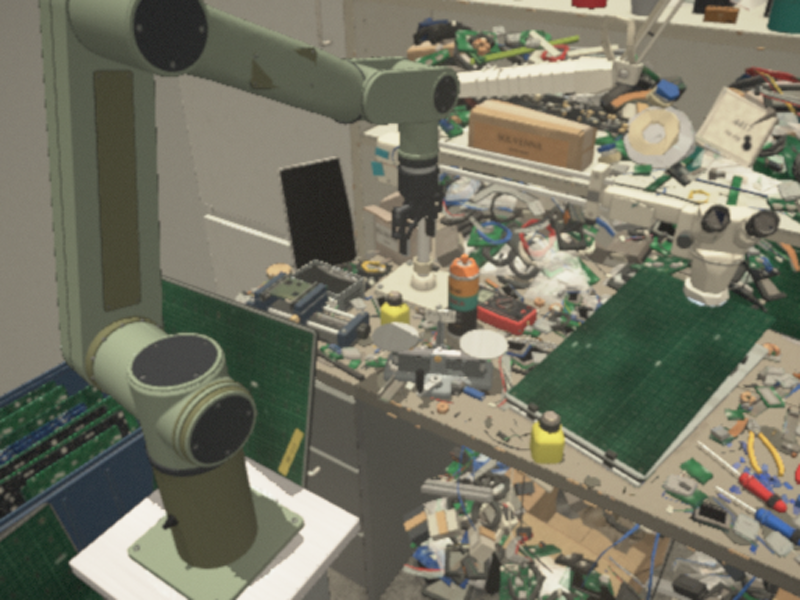

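View pics/side0.png

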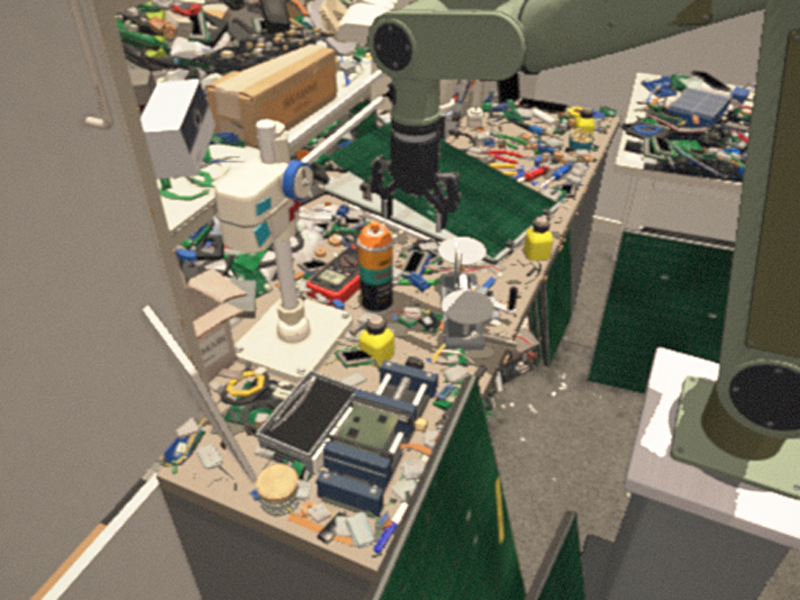

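Both views show a flask behind-left of the balance (scene 394,310; side 377,340) and one to its right (scene 547,437; side 539,240). The balance pans are at scene (396,336) and (484,345), and the tray at side (310,415).

```bash
cat > h.py <<'E'
from plant import ctrl,sensors,optics
import cv2,numpy as np
def load(n,tag): z=np.load(f"pics/{n}{tag}.npz"); return z["p"],z["d"],(z["R"] if "R" in z else None),(z["t"] if "t" in z else None)
def grab(n,tag,scale=None):
    s=sensors.read_state(); p,d=optics.grab_frame(n)
    c=optics.camera_params(n)
    if n=="wrist":
        T=np.eye(4);T[:3,:3]=s["eef_rot"];T[:3,3]=s["eef_pos"];T=T@c["T_tool_cam"]
        R,t=T[:3,:3],T[:3,3]          # cam->world
    else: R,t=c["R"].T,-c["R"].T@c["t"]
    np.savez(f"pics/{n}{tag}.npz",p=p,d=d,R=R,t=t)
    cv2.imwrite(f"pics/{n}{tag}.png",cv2.resize(p[:,:,::-1],(800,600),interpolation=cv2.INTER_CUBIC))
def rays(n):
    m=optics.camera_params(n)["mtx"]; v,u=np.mgrid[:384,:512].astype(float)
    x=(u-m[0,2])/m[0,0]; y=(v-m[1,2])/m[1,1]
    if n=="wrist":
        r=np.hypot(x,y)+1e-9; k=np.tan(np.minimum(r,1.5))/r; x,y=x*k,y*k
    return np.dstack([x,y,np.ones_like(x)])
def cloud(n,tag):
    z=np.load(f"pics/{n}{tag}.npz"); P=rays(n)*z["d"][...,None]
    W=P@z["R"].T+z["t"]; W[z["d"]<=0]=np.nan
    return z["p"],W
def pt(n,tag,px,z):  # px in 800x600 picture -> world at height z
    Z=np.load(f"pics/{n}{tag}.npz"); m=optics.camera_params(n)["mtx"]
    u,v=(np.array(px)+.5)/1.5625-.5; x=(u-m[0,2])/m[0,0]; y=(v-m[1,2])/m[1,1]
    if n=="wrist": r=np.hypot(x,y)+1e-9; k=np.tan(r)/r; x*=k;y*=k
    r=Z["R"]@np.array([x,y,1]); return Z["t"]+r*(z-Z["t"][2])/r[2]
def down(a):  # tool down, closing axis y at angle a from world y (x of tool at angle a)
    c,s=np.cos(a),np.sin(a); return np.array([[c,s,0],[s,-c,0],[0,0,-1.]])
E
python3 - <<'E'
from h import *
print(sensors.read_state()["eef_rot"].round(2).tolist())
for n in("scene","side"): grab(n,"1")
grab("wrist","1")
for n in("scene","side","wrist"):
    p,W=cloud(n,"1"); hsv=cv2.cvtColor(p,cv2.COLOR_RGB2HSV)
    m=cv2.inRange(hsv,(25,150,100),(34,255,255))
    k,l,st,ce=cv2.connectedComponentsWithStats(m)
    for i in range(1,k):
        if st[i,4]>60:
            w=W[l==i]; print(n,ce[i].round(),st[i,4],np.nanpercentile(w,[3,50,97],axis=0).round().tolist())
E
```

```text
[[0.0, 1.0, -0.0], [1.0, -0.0, 0.0], [0.0, -0.0, -1.0]]
side [373.  78.] 103 [[450.0, -1079.0, 17.0], [473.0, -933.0, 53.0], [539.0, -920.0, 67.0]]
side [344. 156.] 283 [[407.0, -348.0, 9.0], [430.0, -330.0, 41.0], [459.0, -317.0, 64.0]]
side [241. 220.] 337 [[581.0, 72.0, 18.0], [594.0, 98.0, 49.0], [628.0, 109.0, 66.0]]
wrist [286. 106.] 1155 [[582.0, 56.0, 46.0], [599.0, 78.0, 55.0], [631.0, 106.0, 70.0]]
```

View pics/wrist1.png

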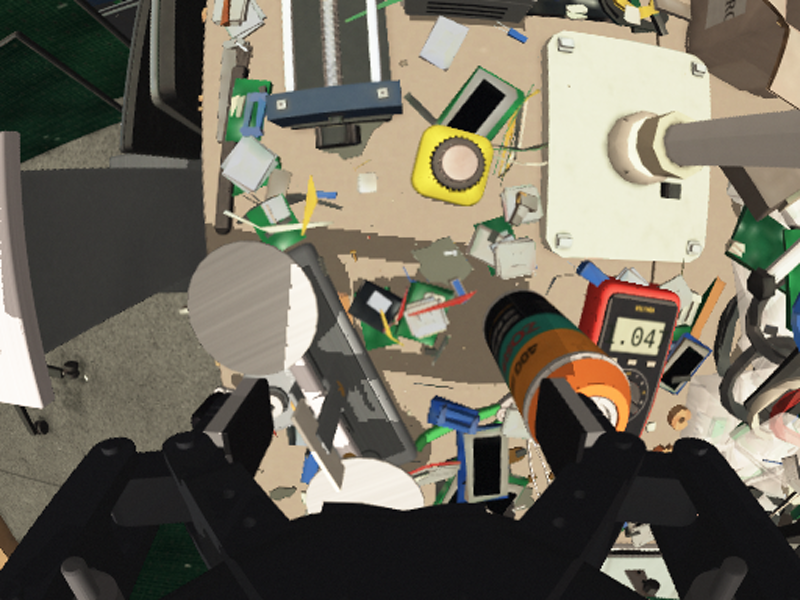

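The wrist view shows flask B's cap at (462,160), the left pan at (252,307), the right pan partly at (365,495), the vice end corner at (402,85), and the balance yawed about 30°. I'll take two more views, one of the tray side and one of the right-hand side.

```bash
python3 - <<'E'
from h import *
R=sensors.read_state()["eef_rot"]
ctrl.move_ptp([540,130,330],R); grab("wrist","2")
ctrl.move_ptp([470,-260,300],R); grab("wrist","3")
print(sensors.read_state()["t"])
def circ(P):
    A=np.c_[2*P[:,:2],np.ones(len(P))]; s=np.linalg.lstsq(A,(P[:,:2]**2).sum(1),rcond=None)[0]
    return s[:2],np.sqrt(s[2]+s[0]**2+s[1]**2)
for n,t in(("side","1"),("wrist","1"),("wrist","2"),("wrist","3")):
    p,W=cloud(n,t); m=((abs(W[...,2]-95)<5)&(W[...,0]<650)&(W[...,0]>330)&(W[...,1]<120)&(W[...,1]>-300)).astype(np.uint8)
    k,l,st,ce=cv2.connectedComponentsWithStats(m)
    for i in range(1,k):
        if st[i,4]>150:
            w=W[l==i]; c=cv2.minEnclosingCircle(w[:,:2].astype(np.float32)); print(n,t,st[i,4],np.nanmedian(w,0).round(1),np.array(c[0]).round(1),round(c[1],1))
    hsv=cv2.cvtColor(p,cv2.COLOR_RGB2HSV)
    m=cv2.inRange(hsv,(25,150,100),(34,255,255))
    k,l,st,ce=cv2.connectedComponentsWithStats(m)
    for i in range(1,k):
        if st[i,4]>200:
            w=W[l==i]; print("  yel",n,t,ce[i].round(),st[i,4],np.nanpercentile(w,[3,50,97],axis=0).round().tolist())
            w=w[(w[:,2]>50)]; b=cv2.minAreaRect(w[:,:2].astype(np.float32)); print(b)
E
```

```text
2.4833
side 1 389 [ 542.6 -166.2   96.2] [ 542.6 -165.4] 47.1
side 1 583 [472.7  -8.6  96. ] [473.8  -9.8] 47.3
  yel side 1 [344. 156.] 283 [[407.0, -348.0, 9.0], [430.0, -330.0, 41.0], [459.0, -317.0, 64.0]]
((437.220703125, -345.1466064453125), (43.9974250793457, 55.51732635498047), 43.79197692871094)
  yel side 1 [241. 220.] 337 [[581.0, 72.0, 18.0], [594.0, 98.0, 49.0], [628.0, 109.0, 66.0]]
((601.013427734375, 93.38081359863281), (57.9223518371582, 33.3970947265625), 29.94368553161621)
wrist 1 5647 [476.4  -8.3  94.4] [474.  -10.3] 46.2
wrist 1 1782 [ 548.5 -146.5   94.2] [ 543.8 -164.3] 45.8
  yel wrist 1 [286. 106.] 1155 [[582.0, 56.0, 46.0], [599.0, 78.0, 55.0], [631.0, 106.0, 70.0]]
((607.5106201171875, 81.27108764648438), (49.43657302856445, 49.847293853759766), 76.51587677001953)
wrist 2 2910 [474.7  -7.1  94.3] [473.8 -10.3] 46.4
  yel wrist 2 [403.  82.] 238 [[740.0, 232.0, 14.0], [753.0, 267.0, 23.0], [792.0, 279.0, 26.0]]
((0.0, 0.0), (0.0, 0.0), 0.0)
  yel wrist 2 [301. 193.] 812 [[581.0, 65.0, 10.0], [594.0, 97.0, 53.0], [631.0, 109.0, 62.0]]
((607.3493041992188, 82.06309509277344), (48.061363220214844, 46.89763259887695), 74.04103088378906)
wrist 3 5145 [ 542.4 -165.6   94.3] [ 544. -165.] 46.2
  yel wrist 3 [234. 225.] 1074 [[409.0, -355.0, 12.0], [440.0, -331.0, 53.0], [463.0, -317.0, 63.0]]
((435.1854248046875, -347.3235168457031), (48.35914993286133, 49.32769012451172), 31.79401206970215)
```

View pics/wrist2.png

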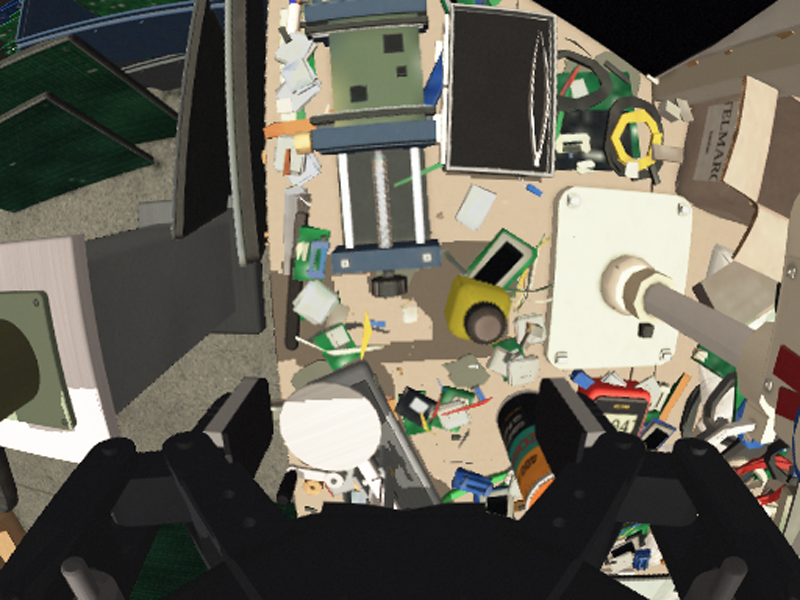

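View pics/wrist3.png

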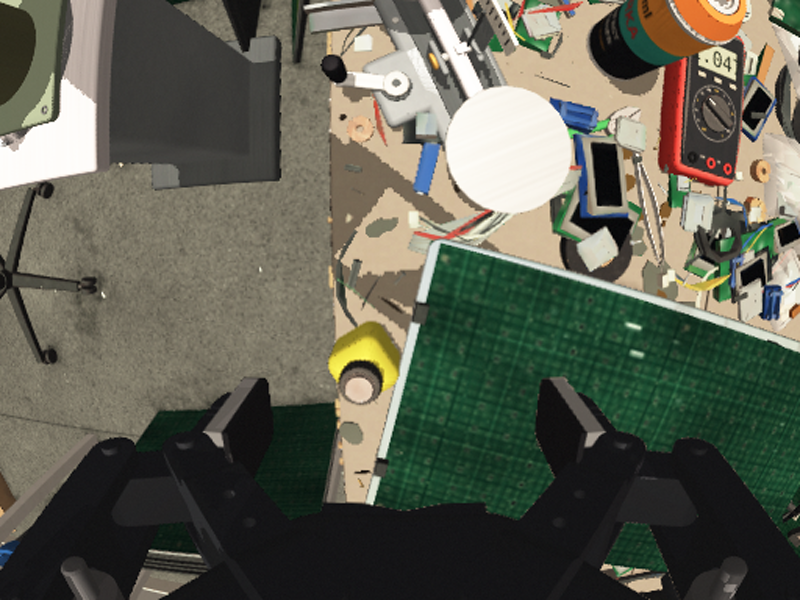

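View 2 shows the tray with corners near (447,5), (556,10), (550,177) and (445,165), and tweezers on its right. View 3 shows the lever handle at (332,65), the right pan at (510,150) and flask A's cap at (362,383), next to the green board. The pan spacing comes out at 170 mm, as specified. Next I check the other points.

```bash
python3 - <<'E'
from h import *
L=np.array([473.9,-10]);Rr=np.array([543.8,-165]);c=(L+Rr)/2;yd=(L-Rr)/np.linalg.norm(L-Rr);xd=np.array([yd[1],-yd[0]])
g=lambda q:c+(-50-46*np.cos(.61-q))*xd+46*np.sin(.61-q)*yd
print("c",c,"phi",np.degrees(np.arctan2(xd[1],xd[0])),"grip",g(0),g(1.22),"seen",pt("wrist",3,(332,63),88))
print("capA",pt("wrist",3,(360,387),89),"capB",pt("wrist",1,(462,163),89),pt("wrist",2,(486,323),89))
cs=[pt("wrist",2,x,55)[:2].round(1) for x in((556,10),(550,177),(445,165),(447,5))];print("tray",cs,[np.linalg.norm(cs[i]-cs[i-1]).round() for i in range(4)])
print("vice corner",pt("wrist",2,(440,248),44))
def hm(n,t,x0,x1,y0,y1,st):
    p,W=cloud(n,t);w=W.reshape(-1,3)
    for y in np.arange(y1,y0,-st):
        r=[]
        for x in np.arange(x0,x1,st):
            m=(w[:,0]>=x)&(w[:,0]<x+st)&(w[:,1]<=y)&(w[:,1]>y-st); r.append("%4.0f"%np.percentile(w[m,2],90) if m.sum()>1 else "   .")
        print(int(y),"".join(r))
print("A 340.."); hm("wrist",3,340,540,-420,-280,15)
print("bal 380.."); hm("wrist",3,380,620,-180,-60,15)
print("B 520.."); hm("wrist",1,520,700,20,150,15)
p,W=cloud("side","1");w=W.reshape(-1,3)
m=(w[:,2]>150)&(w[:,2]<195)&(w[:,0]>560)&(w[:,0]<720)&(w[:,1]>-200)&(w[:,1]<50);print("can",np.percentile(w[m],[3,50,97],axis=0).round())
m=(w[:,2]>15)&(w[:,2]<75)&(w[:,0]>500)&(w[:,0]<720)&(w[:,1]>140)&(w[:,1]<350);print("tray",np.percentile(w[m],[1,50,99],axis=0).round())
for t in "12":
  m=cv2.inRange(cv2.cvtColor(cloud("wrist",t)[0],cv2.COLOR_RGB2HSV),(20,130,70),(34,255,255))
  w=cloud("wrist",t)[1][(m>0)];w=w[(abs(w[:,2]-62)<6)&(w[:,1]<120)];print(t,cv2.minAreaRect(w[:,:2].astype(np.float32)),np.percentile(w,[2,98],axis=0))
E
```

```text
c [508.85 -87.5 ] phi 24.27383882616198 grip [418.06677115 -99.5327155 ] [ 439.7332095  -147.57703516] seen [ 419.31104954 -102.875022     88.        ]
capA [ 435.97665067 -345.54197687   89.        ] capB [609.32431073  80.93729793  89.        ] [606.3557702   86.04758914  89.        ]
tray [array([672.2, 359.7]), array([664.7, 206. ]), array([573.5, 212.6]), array([575.8, 355.5])] [np.float64(96.0), np.float64(154.0), np.float64(91.0), np.float64(143.0)]
vice corner [570.94637054 140.57597791  44.        ]
A 340..
-280    .   .   .   .   5  13  11   0   1  47  42  44  47  49
-295    .   .   .   .   5   3  11   2   1  48  42  45  47  50
-310    .   .   .   .   0  45  55  47  12  40  43  45  48  50
-325    .   .   .   .  54  81  86  68  39  40  43  46  48  51
-340    .   .   .   .  60  88  89  83  52  41  44  46  49  52
-355    .   .   .   .  54  87  88  82  47  42  44  47  49  52
-370    .   .   .   .   .   .   .  39  40  42  45  48  50  53
-385    .   .   .   .  -0   .   1  39  40  43  46  48  51  53
-400    .   .   .   .  -0   1   0  39  41  44  47  49  51  54
-415    .   .   .   
[... 886 characters left out ...]
 0   6   4   1  62  87  87  56   9  21   9  17
60    1   0   1   0   1  54  55   1   8  24  24 242
45    0   0   0   0   0   0   0  11  11  22  11 246
30  308 322 333 333 333 327 312  13  21  18  16  22
can [[643. -65. 152.]
 [666. -37. 168.]
 [693. -20. 189.]]
tray [[517. 141.  16.]
 [625. 267.  46.]
 [717. 347.  65.]]
1 ((564.4135131835938, -1.0982894897460938), (232.5508270263672, 45.890079498291016), 62.113956451416016) [[585.39034451  60.03317987  56.08376175]
 [629.2101283  102.42916068  65.57973374]]
2 ((604.2997436523438, 88.91929626464844), (49.201202392578125, 34.28582000732422), 32.23221206665039) [[587.25425527  67.09945134  56.14551943]
 [630.05464669 102.45177173  63.48833283]]
```

Flask A stands against a board 40 mm high, which leaves no room for fingertips beside its body, so I'll grip both flasks by the round cap. All points are consistent. First, flask A onto the right pan.

```bash
cat >> h.py <<'E'
A0=np.radians(114.27); D=down(A0)
def wrap(a):
    for k in (a,a+np.pi,a-np.pi):
        pass
def st():
    s=sensors.read_state(); print("t%.1f"%s["t"],s["eef_pos"].round(1),"F",s["force"].round(1),"w%.1f g%.1f"%(s["grip_width"],s["grasp_force"]),"q6 %.2f"%s["q"][5]); return s
def pick(x,y,zf,R=D,lift=140,o=62):
    ctrl.gripper_to(o); ctrl.move_ptp([x,y,zf+150],R); ctrl.move_l([x,y,zf+92],vel=100)
    ctrl.gripper_to(20,40); s=st(); ctrl.move_l([x,y,zf+92+lift],vel=130); return s
def put(x,y,zf,R=D,up=50):
    ctrl.move_l([x,y,zf+92+up],R,vel=170); ctrl.move_l([x,y,zf+92+8],vel=90)
    hit=ctrl.move_l([x,y,zf+92-4],vel=20,threshold=2); s=st(); print("contact",hit)
    ctrl.gripper_to(62); ctrl.move_l([x,y,zf+160],vel=130)
E
python3 - <<'E'
from h import *
for t in "123":
    p,W=cloud("wrist",t);w=W.reshape(-1,3)
    for n,(x,y) in dict(A=(435,-346),B=(607,82)).items():
        m=(abs(w[:,2]-88)<3)&(np.hypot(w[:,0]-x,w[:,1]-y)<28)
        if m.sum()>20: print(t,n,m.sum(),cv2.minEnclosingCircle(w[m,:2].astype(np.float32)))
for p in ([436,-346,242],[544,-165,230],[607,82,200],[474,-10,240],[610,283,200]):
    print(p,[None if (q:=ctrl.solve_ik(p,R)) is None else q.round(2).tolist() for R in (D,down(A0-np.pi))])
E
```

```text
1 B 454 ((607.9322509765625, 81.55961608886719), 12.024808883666992)
2 B 256 ((607.63623046875, 82.7610855102539), 12.374313354492188)
3 A 265 ((434.6647644042969, -348.2637023925781), 12.090086936950684)
[436, -346, 242] [[-0.83, 0.18, 1.6, -0.0, 1.36, -1.25], [-0.83, 0.18, 1.6, -0.0, 1.36, 1.89]]
[544, -165, 230] [[-0.45, 0.22, 1.59, -0.0, 1.34, -0.87], [-0.45, 0.22, 1.59, -0.0, 1.34, 2.27]]
[607, 82, 200] [[-0.01, 0.33, 1.5, -0.0, 1.31, -0.43], [-0.01, 0.33, 1.5, -0.0, 1.31, 2.71]]
[474, -10, 240] [[-0.2, 0.0, 1.8, -0.0, 1.34, -0.63], [-0.2, 0.0, 1.8, -0.0, 1.34, 2.51]]
[610, 283, 200] [[0.31, 0.45, 1.34, -0.0, 1.35, -0.12], None]
```

```bash
python3 - <<'E'
from h import *
for n,t,x,y in(("wrist","3",434.8,-348),("side","1",434.8,-348),("wrist","2",607.7,82),("side","1",607.7,82)):
    w=cloud(n,t)[1].reshape(-1,3); r=np.hypot(w[:,0]-x,w[:,1]-y)
    print(n,t,[(z,np.percentile(r[m],[10,50,90]).round().tolist()) for z in range(60,92,4) if (m:=(w[:,2]>=z)&(w[:,2]<z+4)&(r<40)).sum()>4])
p=np.load("pics/side1.npz")["p"]
cv2.imwrite("pics/crop1.png",cv2.resize(np.hstack([p[130:180,320:370],p[195:245,216:266]])[:,:,::-1],(800,400),interpolation=cv2.INTER_CUBIC))
E
```

```text
wrist 3 [(60, [16.0, 18.0, 20.0]), (64, [16.0, 17.0, 17.0]), (68, [16.0, 17.0, 18.0]), (72, [16.0, 17.0, 18.0]), (76, [15.0, 17.0, 18.0]), (80, [12.0, 15.0, 16.0]), (84, [5.0, 10.0, 12.0]), (88, [2.0, 6.0, 9.0])]
side 1 [(60, [13.0, 19.0, 23.0]), (64, [11.0, 16.0, 22.0]), (68, [14.0, 15.0, 19.0]), (72, [14.0, 16.0, 18.0]), (76, [12.0, 14.0, 17.0]), (80, [9.0, 15.0, 17.0]), (84, [8.0, 12.0, 16.0]), (88, [5.0, 9.0, 12.0])]
wrist 2 [(60, [16.0, 17.0, 19.0]), (64, [15.0, 16.0, 17.0]), (68, [15.0, 16.0, 17.0]), (72, [15.0, 16.0, 18.0]), (76, [15.0, 17.0, 18.0]), (80, [13.0, 15.0, 16.0]), (84, [5.0, 10.0, 12.0]), (88, [3.0, 6.0, 10.0])]
side 1 [(60, [14.0, 18.0, 22.0]), (64, [14.0, 16.0, 18.0]), (68, [14.0, 15.0, 18.0]), (72, [14.0, 15.0, 18.0]), (76, [13.0, 16.0, 18.0]), (80, [10.0, 15.0, 17.0]), (84, [8.0, 12.0, 15.0]), (88, [4.0, 8.0, 11.0])]
```

View pics/crop1.png

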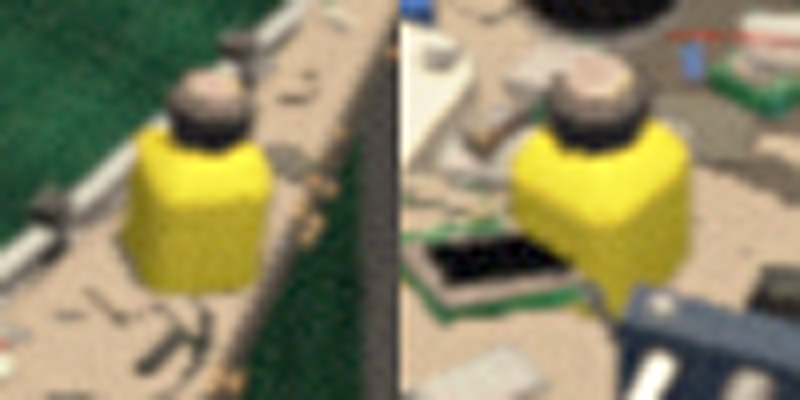

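The crop shows the cap as a straight cylinder from about 62 to 80 mm with a domed top, so I'll grip slightly lower, with the TCP at 88.

```bash
sed -i 's/zf+92/zf+88/g; /^def wrap/,/pass/d' h.py; python3 - <<'E'
from h import *
pick(434.8,-347.7,0)
s=st(); ctrl.move_l([470,-280,225],vel=170); print(ctrl.tcp_to_tips)
put(544,-165,95); st()
ctrl.move_l([500,-180,280],vel=200); 
ctrl.gripper_to(62)
ctrl.move_ptp([500,0,290],D); grab("wrist","4"); st()
E
```

```text
t4.7 [ 435.1 -348.4   89.2] F [-1.7  0.   6.3] w34.0 g39.9 q6 -1.25
t6.0 [ 434.3 -347.1  226.7] F [ 0.1  0.8 -1.3] w33.8 g39.9 q6 -1.25
25.0
t8.6 [ 544.3 -165.1  181.4] F [0.4 0.  3.3] w33.8 g40.3 q6 -0.87
contact True
t9.7 [ 543.5 -164.8  254.3] F [-0.7 -1.1 -0.3] w62.1 g0.0 q6 -0.87
t11.2 [500.3  -1.  289.8] F [ 0.2 -1.1 -0.1] w62.2 g0.0 q6 -0.60
```

View pics/wrist4.png

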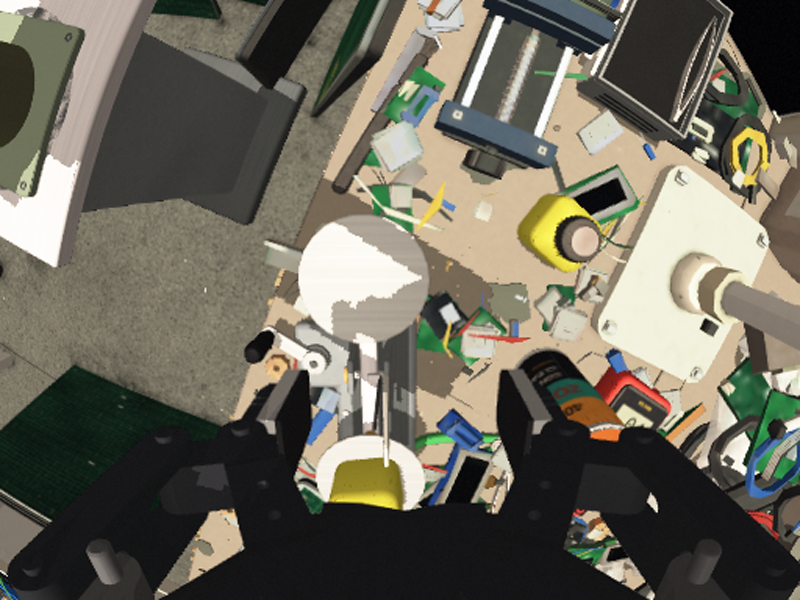

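Flask A stands upright on the right pan (370,480). The lever handle is at (258,347), still locked, and flask B is at (565,232). Next, B goes onto the left pan.

```bash
python3 - <<'E'
from h import *
pick(607.7,82,0)
put(474,-10,95)
ctrl.move_l([440,-20,290],vel=200); ctrl.move_ptp([415,-120,300],D); grab("wrist","5"); grab("side","5"); st()
w=cloud("wrist","5")[1].reshape(-1,3)
m=(w[:,2]>80)&(w[:,2]<95)&(np.hypot(w[:,0]-420,w[:,1]+100)<25);print("grip",m.sum(),cv2.minEnclosingCircle(w[m,:2].astype(np.float32)))
for c in((474,-10),(544,-165)):
    m=(w[:,2]>180)&(np.hypot(w[:,0]-c[0],w[:,1]-c[1])<40);print(c,m.sum(),np.median(w[m],0).round(1) if m.any() else "")
E
```

```text
t13.3 [608.4  81.9  89.3] F [-1.4 -1.5  5.7] w33.7 g40.0 q6 -0.43
t16.8 [474.5 -10.1 181.8] F [ 1.3 -0.8  2.4] w33.7 g40.4 q6 -0.63
contact True
t18.9 [ 415.  -119.2  298.8] F [ 0.  -0.  -0.4] w62.1 g0.0 q6 -0.91
grip 159 ((418.22857666015625, -102.0185546875), 8.129722595214844)
(474, -10) 465 [473.5 -11.2 181.1]
(544, -165) 0
```

View pics/wrist5.png

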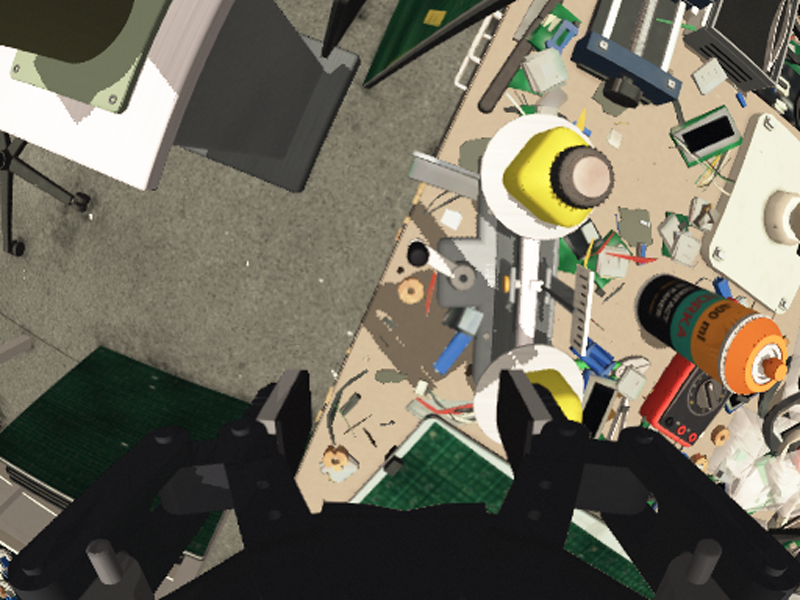

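Both flasks stand upright in the middle of the pans, and the handle is measured at (418,-102). Now I swing the lever over, read the pan heights from the side camera, and lock it again once I've seen the result.

```bash
cat >> h.py <<'E'
C=np.array([508.85,-87.5]);PH=np.radians(24.27);XD=np.array([np.cos(PH),np.sin(PH)]);YD=np.array([-XD[1],XD[0]])
def g(q,z=75): return np.r_[C+(-50-46*np.cos(.61-q))*XD+46*np.sin(.61-q)*YD,z]
LR=down(PH+np.pi)
def swing(qs,over):
    for q in qs: ctrl.move_l(g(q),vel=60)
    hit=ctrl.move_l(g(over),vel=30,threshold=12); p=st()["eef_pos"]
    r=p[:2]-(C-50*XD); print("hit",hit,"q %.2f"%(.61-np.arctan2(r@YD,-r@XD)))
def heights(tag):
    w=np.vstack([cloud(n,tag)[1].reshape(-1,3) for n in("side",)])
    for nm,c in(("L",(474,-10)),("R",(544,-165))):
        r=np.hypot(w[:,0]-c[0],w[:,1]-c[1]); a=w[(r<15)&(w[:,2]>160),2]; b=w[(r>37)&(r<46)&(abs(w[:,2]-95)<16),2]
        print(tag,nm,"cap",np.percentile(a,90).round(1) if len(a) else None,"pan",len(b),np.median(b).round(1) if len(b) else None)
E
python3 - <<'E'
from h import *
heights("5")
h=g(0.03); ctrl.gripper_to(36); ctrl.move_ptp([h[0],h[1],170],LR); ctrl.move_l(h,vel=100); ctrl.gripper_to(19,20); st()
swing([.3,.7,1.1],1.45)
s=st(); ctrl.hold(1.8); grab("side","6"); grab("scene","6"); heights("6"); st()
E
```

```text
5 L cap 183.0 pan 150 94.1
5 R cap 186.6 pan 108 97.8
t22.0 [ 418.1 -101.    75.4] F [ 1.2 -0.8  0.1] w18.9 g0.1 q6 -2.43
t23.7 [ 443.9 -148.6   73.8] F [ 0.1 -0.1 -0.5] w19.0 g0.0 q6 -2.50
hit True q 1.31
t23.7 [ 443.9 -148.6   73.8] F [ 0.1 -0.1 -0.5] w19.0 g0.0 q6 -2.50
6 L cap 172.8 pan 146 83.8
6 R cap 197.0 pan 114 107.8
t25.6 [ 442.2 -147.7   73.1] F [ 0.4 -0.6  0.5] w19.1 g0.0 q6 -2.50
```

View pics/side6.png

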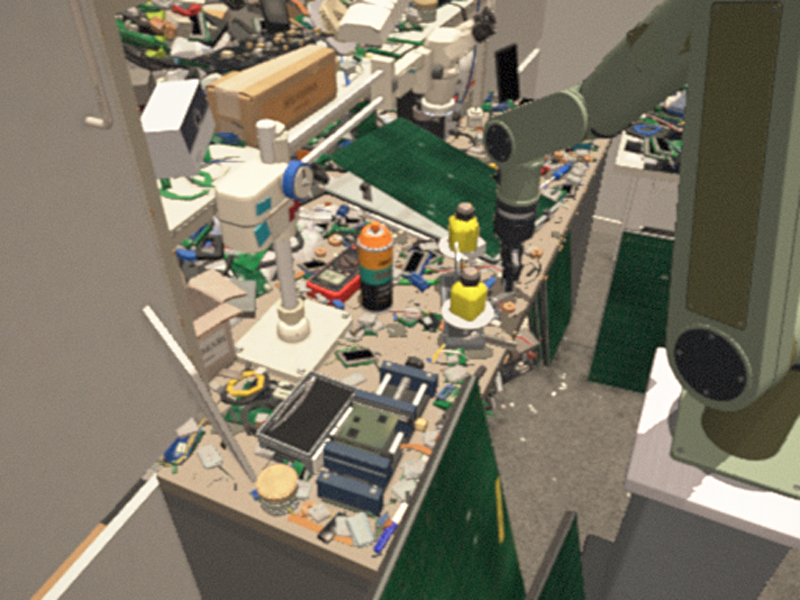

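The left pan with flask B has sunk 10 mm and the right pan has risen 10 mm, so B is the fuller one. Now I lock the beam and check.

```bash
python3 - <<'E'
from h import *
swing([.9,.5,.1],-.3)
ctrl.hold(.2); st(); ctrl.gripper_to(36); p=sensors.read_state()["eef_pos"]; ctrl.move_l([p[0],p[1],170],vel=130)
ctrl.move_l([400,-60,290],D,vel=200)
ctrl.move_ptp([560,200,290],down(np.pi/2)); grab("wrist","7"); grab("side","7"); heights("7")
ctrl.move_ptp([430,-110,300],D); grab("wrist","8"); st()
w=cloud("wrist","8")[1].reshape(-1,3)
m=(w[:,2]>80)&(w[:,2]<95)&(np.hypot(w[:,0]-420,w[:,1]+100)<25);print("grip",m.sum(),cv2.minEnclosingCircle(w[m,:2].astype(np.float32)))
m=(w[:,2]>185)&(np.hypot(w[:,0]-474,w[:,1]+10)<20);print("B cap top",cv2.minEnclosingCircle(w[m,:2].astype(np.float32)) if m.any() else None)
w=cloud("wrist","7")[1].reshape(-1,3)
m=(abs(w[:,2]-45)<4)&(w[:,0]>560)&(w[:,0]<690)&(w[:,1]>180)&(w[:,1]<380);b=cv2.minAreaRect(w[m,:2].astype(np.float32));print("floor",b,np.percentile(w[m],[1,99],axis=0).round())
E
```

```text
t27.4 [420.  -98.4  75. ] F [ 0.1 -2.6  0.3] w19.2 g1.1 q6 -2.42
hit True q -0.03
t27.6 [419.9 -98.5  74.9] F [ 1.8 -1.5  1.4] w19.2 g0.8 q6 -2.42
7 L cap 183.8 pan 150 94.7
7 R cap 186.4 pan 104 97.1
t33.1 [ 430.4 -109.6  300.2] F [ 0.  -0.  -1.3] w36.2 g0.0 q6 -0.87
grip 158 ((418.4523010253906, -99.93678283691406), 8.036781311035156)
B cap top None
floor ((620.9361572265625, 294.82464599609375), (169.35179138183594, 95.73404693603516), 88.45687866210938) [[580. 211.  43.]
 [668. 354.  48.]]
```

View pics/wrist7.png

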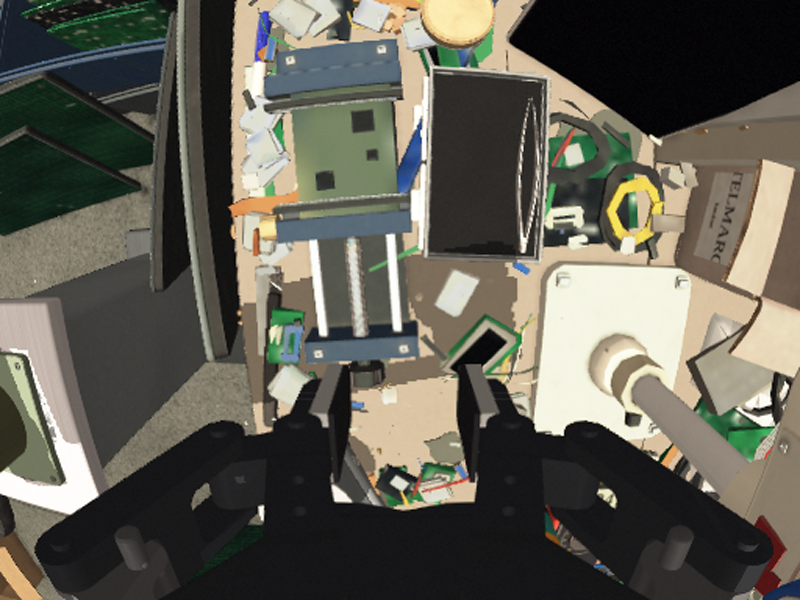

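The beam is locked and level again, with the handle back at (418.5,-99.9). The tray rim corners are at (428,68), (549,73), (541,262) and (425,254). To fit beside the rim the flask must be square with the tray, so I check both yaws.

```bash
python3 - <<'E'
from h import *
cs=np.array([pt("wrist",7,x,55)[:2] for x in((428,68),(549,73),(541,262),(425,254))]);print(cs.round(1).tolist(),cs.mean(0).round(1),[np.linalg.norm(cs[i]-cs[i-1]).round(1) for i in range(4)])
b=cv2.minAreaRect(cs.astype(np.float32));print("tray",b)
l=cs[0]-cs[3]+cs[1]-cs[2];print("tray yaw",np.degrees(np.arctan2(-l[0],l[1])))
print("post base",pt("wrist",7,(615,365),30).round())
for t in "58":
    p,W=cloud("wrist",t);m=cv2.inRange(cv2.cvtColor(p,cv2.COLOR_RGB2HSV),(20,130,60),(34,255,255))>0
    w=W[m];w=w[(np.hypot(w[:,0]-474,w[:,1]+10)<45)&(w[:,2]>110)&(w[:,2]<165)]
    print(t,len(w),cv2.minAreaRect(w[:,:2].astype(np.float32)))
    # side faces: rays with z<148 -> direction of each face
    b=w[w[:,2]<148][:,:2]; 
    ang=np.radians(np.arange(0,90,1)); 
    # yaw minimising bounding area, 2-98 percentile
    def ar(a): 
        R=np.array([[np.cos(a),np.sin(a)],[-np.sin(a),np.cos(a)]]); q=w[:,:2]@R.T; lo,hi=np.percentile(q,[1,99],axis=0); return np.prod(hi-lo)
    print(np.degrees(ang[np.argmin([ar(a) for a in ang])]))
p=np.load("pics/wrist5.npz")["p"];cv2.imwrite("pics/crop2.png",cv2.resize(p[65:165,300:400][:,:,::-1],(600,600),interpolation=cv2.INTER_CUBIC))
E
```

```text
[[577.7, 356.0], [671.4, 357.9], [667.9, 207.7], [575.8, 212.9]] [623.2 283.6] [np.float64(143.2), np.float64(93.8), np.float64(150.2), np.float64(92.3)]
tray ((622.8338623046875, 283.89569091796875), (150.2037811279297, 93.67597961425781), 88.66795349121094)
tray yaw -1.045139316717163
post base [759. 107.  30.]
5 1685 ((472.57379150390625, -11.537773132324219), (50.748329162597656, 50.36204147338867), 77.53231811523438)
77.0
8 1600 ((472.71563720703125, -11.771535873413086), (50.0782356262207, 50.68412780761719), 76.53177642822266)
77.0
```

View pics/crop2.png

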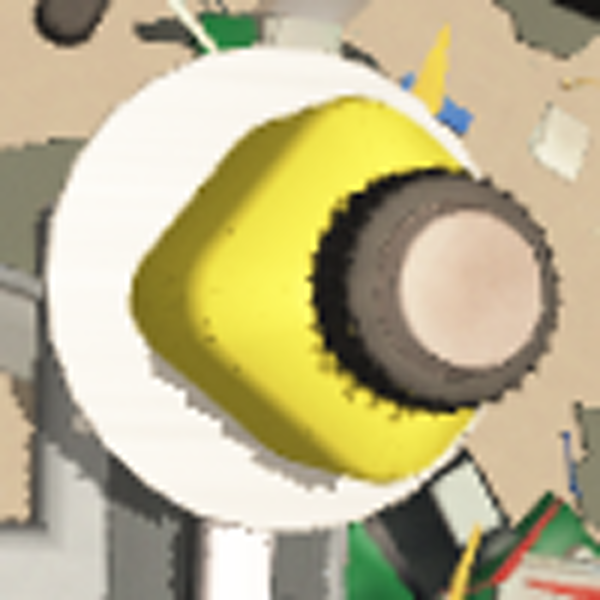

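B stands on its pan at a yaw of -13°, and the tray is at about -1° with its centre at (623,283.6). I'll turn the flask +12° on the way and place it at (612,284).

```bash
python3 - <<'E'
from h import *
ctrl.move_l([440,-40,290],vel=200)
pick(473.5,-10.5,95,lift=65)
R2=down(A0+np.radians(12))
ctrl.move_l([500,130,248],R2,vel=170)
put(612.2,283.8,45,R2,up=60)
ctrl.move_l([560,200,300],vel=200); grab("wrist","9"); grab("side","9"); heights("9"); st()
w=np.vstack([cloud("wrist","9")[1][cv2.inRange(cv2.cvtColor(cloud("wrist","9")[0],cv2.COLOR_RGB2HSV),(20,130,60),(34,255,255))>0]])
w=w[(np.hypot(w[:,0]-612,w[:,1]-284)<45)&(w[:,2]>60)&(w[:,2]<116)];print(cv2.minAreaRect(w[:,:2].astype(np.float32)),w[:,2].max())
E
```

```text
t35.4 [474.  -10.7 183.7] F [-1.  -0.2  2.1] w33.7 g39.6 q6 -0.63
t39.5 [612.8 284.1 135.5] F [-0.   0.3  4.6] w33.6 g40.7 q6 -0.33
contact True
9 L cap None pan 200 96.9
9 R cap 183.6 pan 106 94.9
t41.5 [559.5 200.5 298. ] F [-0.2 -0.6 -0.1] w61.9 g0.0 q6 -0.44
((611.9269409179688, 284.1962585449219), (52.01828384399414, 50.77635192871094), 88.61312866210938) 115.9917737117525
```

View pics/wrist9.png

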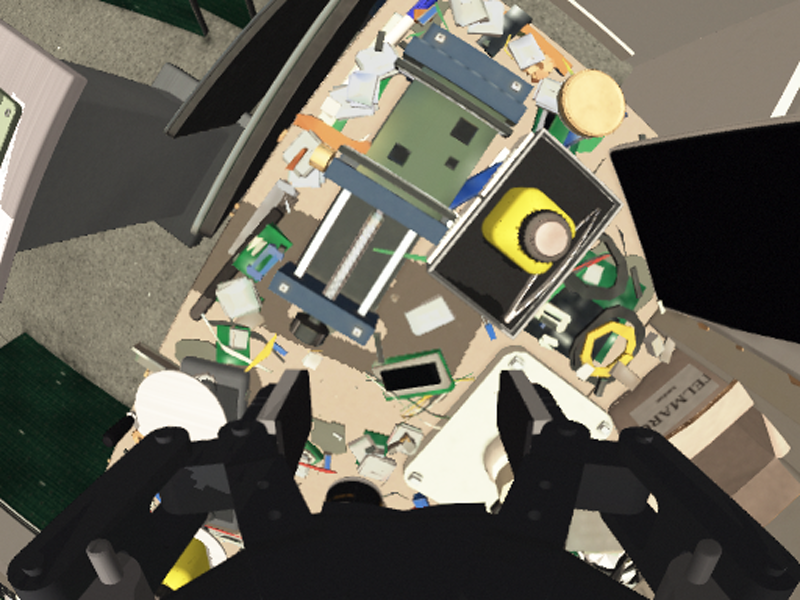

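Flask B stands upright and square in the tray at (612,284), in front of the tweezers. Flask A stays on the right pan and the beam is locked.

```bash
python3 -c "
from plant import ctrl; print(ctrl.finish_job())"
```

```text
the job is handed in; nothing more can be done
None
```

The job is handed in, 41.5 s on the robot's clock: the left-pan flask, the one that had stood behind the balance, sank and so is the fuller. It now stands upright in the tray in front of the tweezers, the emptier one is on the right pan, and the beam is locked.

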